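# Close up the instrument transport box

### The arm

A 6-joint arm with a two-finger parallel gripper is mounted at the origin on a cart in front of the work surface, level with it; the furniture and walls round the work are solid. World frame = base frame: x ahead of the robot, y to its left, z up, the work surface at z = 0. Lengths are in m, angles in degrees, forces in N, time in s.
With the tool pointing down it reaches from about 0.35 to 0.875 m from the base axis. Payload 4.2 kg.
Tool frame: the origin (TCP) lies midway between the tips of the shut fingers; the grasp point (between the pads) lies 19 mm behind it; z points along the fingers, y is the line along which they close (so a half turn about z gives the same grasp; the last joint's range is limited). The gripper opens to 87 mm and grips with 3 to 60 N. Pads are 19 mm wide; open, the fingers measure 117 mm over their backs; the gripper's body (75 mm by 190 mm) begins 51 mm behind the grasp point.
Start: joints at [82.082, 22.042, 0.453, 0, -68.411, -14.817], TCP at [0.242, 0.576, 0.223] pointing down, gripper open.
Joint ranges: [-179.83, 179.83], [-69.29, 118.12], [-61.27, 80.66], [-181.25, 117.63], [-171.15, -9.14], [-177.46, 177.46]. Speed limits (degrees/s): [159.86, 159.86, 180, 180, 180, 180].

### API

Orientations are given as a 3x3 rotation matrix whose columns are the frame's x, y, z axes.
In Python, from station import r, cams gives the robot as it stands.
- The arm moves only by the tool play_rows, never from a script. Its argument "commands" is text: rows parted by semicolons, each of 6 numbers parted by spaces: the shift along the world's x, y, z normalised to -1 to 1, where 1 is 30 mm, then the turn, a rotation vector about the world's x, y, z normalised to -1 to 1, where 1 is 0.15 rad. A call has 1 to 20 rows; each row shifts and turns the commanded pose from where the row before left it; what a row does not reach is not made up. A row lasts 1/10 s, in which the tool goes at most 50 mm and 8.59 degrees, less where a joint would pass 70% of its speed; a pose out of reach is approached as far as the arm can. A call with a number of a shift or a turn outside -1 to 1 is refused whole. A call with a gripper value outside its range is refused whole. "grip" is the finger opening in mm, from 0 to 87, set as the call begins (left out, the last holds). The fingers move at their own pace and stop on an object; the grip force is fixed at half the most. Time passes only in rows, so rows that do not move let the fingers close. It gives the time, the measured TCP pose, the force, the opening and the grip force at its end, in the units of the state.
- r.sense(): the state, without advancing time (a new reading comes with each control period).
- cams.capture(name): name is "side" or "top" or "wrist"; returns (picture, depth): 384x512x3 uint8, blue, green, red; 384x512 float32, m along the optical axis (not along the pixel's ray), 0 where there is no reading.
- cams.camera_info(name): a dict with "mtx" (3x3 intrinsics, pixels), "R" (3x3) and "t" (3): a world point X has camera coordinates R X + t. Camera axes: x right, y down, z forward; pixel columns grow to the right and rows downward; lengths in m; the calibration is good to about 2 mm. The wrist camera is an equidistant fisheye: a pixel r from the principal point sees the ray r / f radians off the axis. A picture is of the moment at which its call begins: read the wrist's pose just before it. camera_info takes no time and is no camera call; for the wrist camera it gives the pose at the moment of the call.
- r.finish_job(): hands the job in; it is judged then, once.
The state is a dict: "time_s": time; "joints": joint angles; "joint_velocities": joint speeds; "effort": joint torques, N m; "tcp_pos": TCP position; "ee_rot": TCP orientation; "wrist_force": force on the tool from outside, world axes, zero at the start; "moment": the same for the moment, N m; "gripper_width": opening from 0.0 (shut) to 1.0 (fully open); "gripper_force": force on a finger pad.
Only numpy, scipy, OpenCV 4.12 (cv2) and the standard library are available. Lean on these libraries where they do the work, as an engineer would, in place of code of your own. Each camera call takes 0.05 s, during which the arm holds its last target. There are 200 camera calls.

### The job

Get the used instruments ready to be carried to the sterilising room: lay the small tweezers from the worktop in the transport box with the two instruments already in it, then set the lid squarely on the box so that it sits flat on the rim all round, and flip its four side clips fully down until each has snapped under the rim. Leave the bottle, the two jars and the carton standing around where they are.

Things in the scene. Friction and masses are not known exactly. Their poses are not given: they have to be found in the camera images.
- transport_box: Open-topped grey plastic box, fixed to the worktop. Origin: centre of its underside; x along its short, y along its long side, z up. Walls 94 (x) by 142 (y) mm outside, 88 by 136 mm inside; inner floor 5 mm and rim top 62 mm above the origin. A thick rim stands 11 mm out from the walls all round, 12 mm high; the clips hook under it. An excavator and a mouth mirror lie along y on its floor.
- lid_centre (a point): Centre of the flat underside of the loose white lid (0.3 to 0.45 kg), x short, y long side, z up. Plate 110 by 158 mm, 6 mm thick; a sealing rib with rounded edge, 8 mm high below it, enters the box with 1.3 mm play a side. It starts flat on the worktop on this rib, right way up. Shut, this point is at the centre of the box's rim, 62 mm above its origin, axes in line (or half a turn round).
- lid_grip (a point): Centre of the lid's grip, 36 mm above lid_centre and 44 mm above the worktop at the start; same axes. The grip is a bar along x, 66 mm long, 16 mm wide (y), 10 mm high, on two posts at its ends; 23 mm free below it.
- clip_long1 (a joint): Hinged grey clip on the lid's +x edge: plate 34 mm long, 52 wide, 3 thick, lip at its free end. Rad: 0 = fully down outside the rim, 1.57 = straight out level, 2.3 = stop, up and out. Starts at 1.65 to 2.2; stays where left (friction). Hinge line along y, 58 mm from lid_centre, 3 mm above it. Down, its outer face is 62 mm (lip 65) from the lid's centre.
- clip_long2 (a joint): The same clip on the lid's -x edge. All clips: with the lid on, the hook inside the clip meets the rim at about 0.45 rad and then takes 2 to 4 N at the free end, pushed toward the box, until it snaps past at about 0.2; it then pulls itself to 0 and stays locked. Before that about 0.5 N moves it.
- clip_end1 (a joint): The same kind of clip on the lid's +y edge (a short side), 42 mm wide, 34 mm long; hinge line along x, 82 mm from lid_centre, 3 mm above it; down, its outer face is 86 mm (lip 89) from the lid's centre. Same values as clip_long1.
- clip_end2 (a joint): The same clip on the lid's -y edge, 42 mm wide, hinge 82 mm from lid_centre. Same values as clip_long1.
- tweezers_mid (a point): Middle of the small steel tweezers lying on the worktop in front of the mixer, half-way up (3.5 mm above the worktop); 115 mm long along the point's y axis, 16 mm wide across the two arms (x) at the middle, 7 mm high, 20 g.
- excavator: Thin hand instrument 106 mm long lying in the box from the start; origin at its middle, underside. Stays in the box.
- mouth_mirror: Dental mouth mirror 114 mm long lying in the box from the start; origin at its middle, underside. Stays in the box.
- capsule_mixer: Fixed obstacle: beige capsule mixer between the two work areas, a box-shaped tower 335 mm tall that tapers upward. Its base spans x -155 to 155, y -128 to 104 mm about its origin (centre of the underside); at 275 mm height about x -110 to 110, y -90 to 65 mm. One base corner (x -155, y -128) points at the robot, about 0.46 m ahead of it and 0.08 m to its left.
- dropper_bottle: Bystander: brown dropper bottle, 34 mm across, 109 mm tall, loose; origin at the centre of its underside.
- gel_jar: Bystander: slim jar with a black cap, 39 mm across, 81 mm tall, loose; origin at the centre of its underside.
- needle_box: Bystander: carton 45 (x) by 95 (y) mm, 52 mm tall, loose; origin at the centre of its underside.
- powder_jar: Bystander: small white jar with a ribbed cap, 41 mm across, 66 mm tall, loose; origin at the centre of its underside.

How it is judged:
By the outcome, as a careful person would: the job done as asked, in the order asked, and still so for the second after the job is handed in, with the robot touching nothing.
It also fails if it takes over 72 s, if anything falls off the work surface, if the arm or the gripper's body presses on something with over 40 N, if the wrist force passes 120 N, or if a joint passes its speed limit or range.

## Working session

There is one attempt and no reset: what is moved stays moved. The work goes in short steps, Python scripts to look and compute and a tool call to move; the robot and the scene stay as the last step left them, time stands still between calls to the robot, and variables do not carry over. Pictures are saved under pics/ and viewed, at most 10 in all, crops included, and the job is handed in when it is done.

Besides the shell and the picture viewer there is one more tool, called after "Emit:" by a JSON object that holds its "fn" and its "kwargs", one argument or row to a line. play_rows: Moves the arm, as the interface text tells. Scaled input: -1 to 1 covers 30 mm each way for a shift and 0.15 rad each way for a turn. Its arguments: {"type":"object","properties":{"commands":{"type":"string"},"grip":{"type":"number"}},"required":["commands"]}

```bash
ls; mkdir -p pics; python3 - <<'E'
from station import r,cams
import cv2,numpy as np
s=r.sense();print(s['time_s'],s['tcp_pos'],np.round(s['ee_rot'],3).tolist(),s['gripper_width'])
for n in ['side','top','wrist']:
    i=cams.camera_info(n);print(n,np.round(i['mtx'],1).tolist(),np.round(i['R'],3).tolist(),np.round(i['t'],3).tolist())
    p,d=cams.capture(n);np.savez(f'pics/{n}0.npz',p=p,d=d,**i)
    cv2.imwrite(f'pics/{n}0.png',p)
E
```

```text
pics
0.0 [0.24129318 0.57587744 0.22145631] [[0.922, -0.387, -0.001], [-0.387, -0.922, -0.002], [0.0, 0.002, -1.0]] 1.0034625240439914
side [[496.6, 0.0, 257.7], [0.0, 496.6, 188.4], [0.0, 0.0, 1.0]] [[-0.984, 0.181, -0.001], [0.116, 0.629, -0.769], [-0.139, -0.756, -0.64]] [0.51, -0.025, 1.821]
top [[425.2, 0.0, 251.7], [0.0, 425.2, 194.3], [0.0, 0.0, 1.0]] [[-0.394, -0.919, 0.001], [-0.891, 0.382, -0.245], [0.224, -0.097, -0.97]] [0.233, 0.488, 1.773]
wrist [[297.3, 0.0, 254.2], [0.0, 297.3, 187.5], [0.0, 0.0, 1.0]] [[-0.386, -0.922, 0.001], [-0.882, 0.37, 0.292], [-0.27, 0.112, -0.956]] [0.625, -0.036, 0.391]
```

View pics/top0.png

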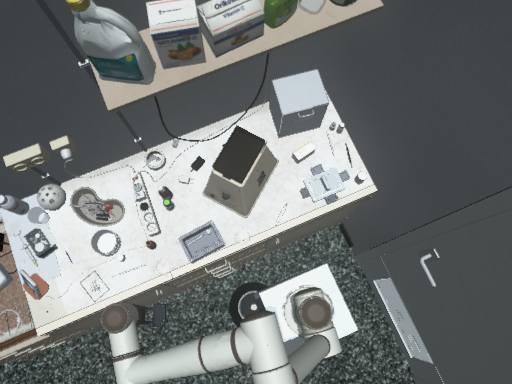

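View pics/side0.png

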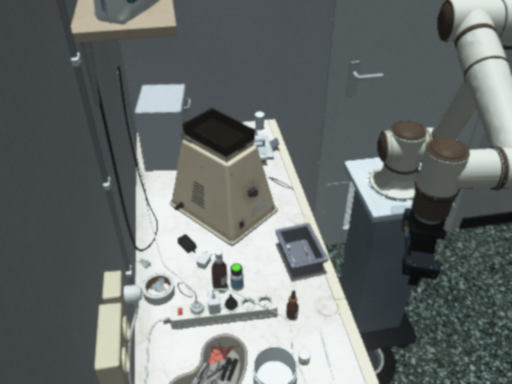

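View pics/wrist0.png

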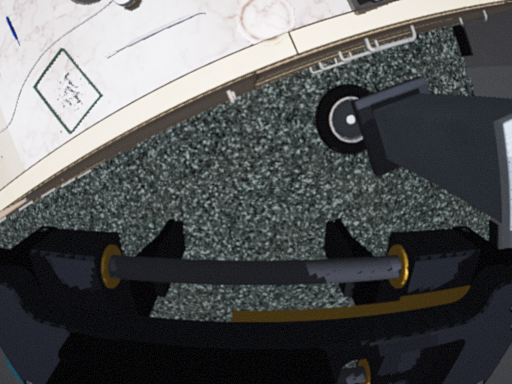

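The top view shows the box at about (203,241), the tweezers at (282,212), the lid at (323,185) and the mixer at (240,172). The side view shows the box at (301,250). The wrist view shows only the cabinet front.

```bash
cat > h.py <<'E'
import numpy as np,cv2
def load(f):
    z=np.load(f);return z['p'],z['d'],z
def ray(i,u,v,fish=False):
    K=i['mtx'];a=np.array([(u-K[0,2])/K[0,0],(v-K[1,2])/K[1,1]])
    if fish:
        th=np.hypot(*a);c=np.array([*(a/th*np.sin(th)),np.cos(th)]) if th>1e-9 else np.array([0,0,1.])
    else: c=np.array([*a,1.])
    R=np.array(i['R']);t=np.array(i['t'])
    return -R.T@t, R.T@c
def onz(i,u,v,z,fish=False):
    o,d=ray(i,u,v,fish);return o+d*(z-o[2])/d[2]
def proj(i,X,fish=False):
    c=np.array(i['R'])@np.array(X)+np.array(i['t']);K=i['mtx']
    if fish:
        th=np.arctan2(np.hypot(c[0],c[1]),c[2]);q=c[:2]/np.hypot(c[0],c[1])*th
    else:q=c[:2]/c[2]
    return np.array([K[0,0]*q[0]+K[0,2],K[1,1]*q[1]+K[1,2]])
def snap(n,tag):
    from station import r,cams
    i=cams.camera_info(n);p,d=cams.capture(n)
    np.savez(f'pics/{n}{tag}.npz',p=p,d=d,**i);return p,d,i
E
python3 - <<'E'
from h import *
p,d,i=load('pics/top0.npz')
c=cv2.resize(p[140:270,175:375],None,fx=4,fy=4,interpolation=cv2.INTER_CUBIC)
cv2.imwrite('pics/topc.png',c)
for u,v in [(203,241),(282,212),(323,185),(323,181)]:print(u,v,onz(i,u,v,0.0).round(3),d[v,u])
E
```

```text
203 241 [0.446 0.292 0.   ] 1.8461535
282 212 [ 0.428 -0.076  0.   ] 1.8641126
323 185 [ 0.468 -0.296  0.   ] 1.8957057
323 181 [ 0.485 -0.304  0.   ] 1.8624362
```

View pics/topc.png

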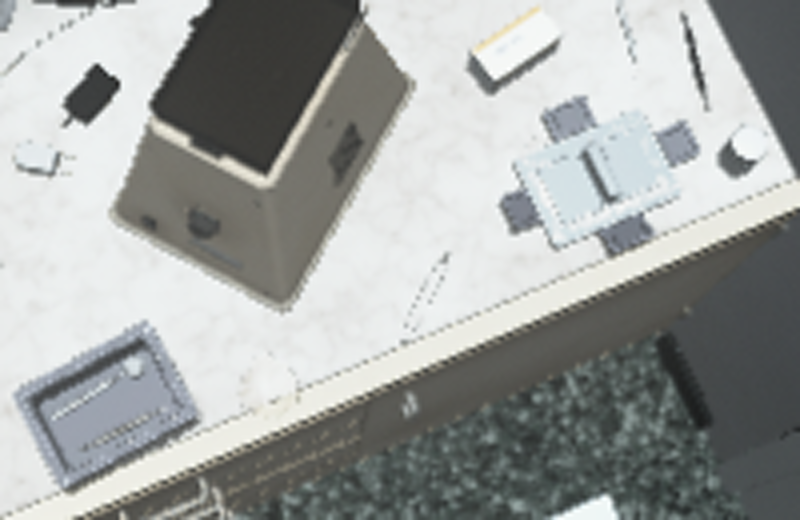

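```bash
python3 - <<'E'
from h import *
p,d,i=load('pics/top0.npz')
f=lambda L,z:np.array([onz(i,175+(x-1.5)/4,140+(y-1.5)/4,z) for x,y in L])
def show(n,L,z):
    q=f(L,z);print(n,'centre',q.mean(0).round(3));print(q.round(3).tolist())
    for a,b in zip(q,np.roll(q,-1,0)):print('  ',round(np.hypot(*(b-a)[:2]),3),round(np.degrees(np.arctan2(*(b-a)[1::-1])),1))
show('box',[(15,388),(148,322),(203,415),(68,490)],.062)
show('lid',[(513,165),(640,112),(680,185),(555,248)],.014)
show('grip',[(588,150),(612,200)],.049)
show('tw',[(446,255),(407,340)],.0035)
show('mixer',[(115,215),(285,310),(410,85)],0)
show('jar',[(745,148)],.06);show('carton',[(470,65),(560,45)],.05)
E
```

```text
box centre [0.439 0.293 0.062]
[[0.493, 0.377, 0.062], [0.503, 0.223, 0.062], [0.389, 0.206, 0.062], [0.372, 0.365, 0.062]]
   0.155 -86.2
   0.116 -172.0
   0.159 96.1
   0.122 6.0
lid centre [ 0.469 -0.298  0.014]
[[0.518, -0.217, 0.014], [0.518, -0.375, 0.014], [0.424, -0.378, 0.014], [0.414, -0.22, 0.014]]
   0.157 -90.0
   0.094 -177.8
   0.159 93.8
   0.105 1.4
grip centre [ 0.463 -0.292  0.049]
[[0.494, -0.292, 0.049], [0.432, -0.292, 0.049]]
   0.062 179.6
   0.062 -0.4
tw centre [ 0.421 -0.069  0.004]
[[0.456, -0.108, 0.004], [0.386, -0.03, 0.004]]
   0.105 131.8
   0.105 -48.2
mixer centre [0.589 0.046 0.   ]
[[0.643, 0.212, 0.0], [0.469, 0.08, 0.0], [0.653, -0.153, 0.0]]
   0.218 -142.8
   0.296 -51.7
   0.365 91.6
jar centre [ 0.426 -0.448  0.06 ]
[[0.426, -0.448, 0.06]]
   0.0 0.0
carton centre [ 0.625 -0.265  0.05 ]
[[0.634, -0.214, 0.05], [0.616, -0.316, 0.05]]
   0.104 -100.0
   0.104 80.0
```

Emit:
{"fn": "play_rows", "kwargs": {
  "commands": "0.5 -0.9 0.2 0 0 0;0.5 -0.9 0.2 0 0 0;0.5 -0.9 0.2 0 0 0;0.5 -0.9 0.2 0 0 0;0.5 -0.9 0.2 0 0 0;0.5 -0.9 0.2 0 0 0;0.5 -0.9 0.2 0 0 0;0.5 -0.9 0.2 0 0 0;0.5 -0.9 0.2 0 0 0;0.5 -0.9 0.2 0 0 0;0 0 0 0 0 0",
  "grip": 45
}}

```text
time_s: 1.25
tcp_pos: [0.3926, 0.3041, 0.2835]
ee_rot: [[0.921, -0.39, 0.001], [-0.39, -0.921, 0.001], [0.001, -0.001, -1.0]]
wrist_force: [0.0, 0.3, -0.1]
gripper_width: 0.515
gripper_force: 0.0
```

```bash
python3 - <<'E'
from h import *
from station import r
s=r.sense();print(s['time_s'],s['tcp_pos'].round(4) if hasattr(s['tcp_pos'],'round') else s['tcp_pos'])
p,d,i=snap('wrist',1);cv2.imwrite('pics/w1.png',p)
E
```

```text
1.25 [0.3926 0.3041 0.2835]
```

View pics/w1.png

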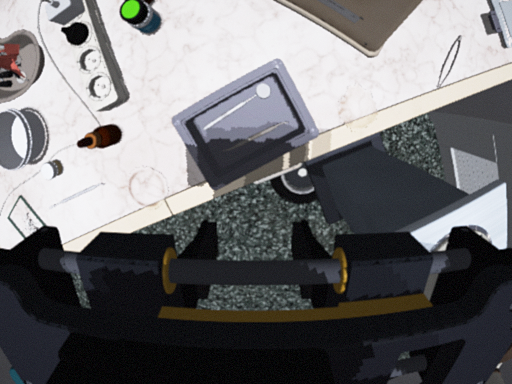

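The wrist view shows the box rim corners at about (173,123), (279,60), (317,135) and (216,190). The mirror runs (205,127)-(265,90), the excavator (230,150)-(288,122), and the tweezers are at (452,60). The bottle is at (105,136).

```bash
python3 - <<'E'
from h import *
p,d,i=load('pics/wrist1.npz')
def show(n,L,z):
    q=np.array([onz(i,u,v,z,True) for u,v in L]);print(n,'c',q.mean(0).round(4),q.round(3).tolist())
    return q
q=show('box',[(173,123),(279,60),(317,135),(216,190)],.062)
r=cv2.minAreaRect((q[:,:2]*1000).astype(np.float32));print(r)
for a,b in zip(q,np.roll(q,-1,0)):print('  ',round(np.hypot(*(b-a)[:2]),3),round(np.degrees(np.arctan2(*(b-a)[1::-1])),1))
show('mirror',[(205,127),(265,90)],.008);show('exc',[(230,150),(288,122)],.008)
show('tw',[(440,85),(459,37)],.0035);show('tw',[(452,60)],.0035)
show('bottle base',[(85,140)],0);show('bottle top',[(121,130)],.109);show('gel top',[(130,10)],.081)
E
```

```text
box c [0.4382 0.2981 0.062 ] [[0.482, 0.383, 0.062], [0.502, 0.225, 0.062], [0.393, 0.215, 0.062], [0.376, 0.369, 0.062]]
((437.8041076660156, 297.3111877441406), (109.2251968383789, 159.80166625976562), 7.11201286315918)
   0.16 -82.9
   0.109 -175.1
   0.154 96.5
   0.107 7.8
mirror c [0.4658 0.3053 0.008 ] [[0.458, 0.357, 0.008], [0.473, 0.254, 0.008]]
exc c [0.4143 0.2886 0.008 ] [[0.412, 0.336, 0.008], [0.417, 0.241, 0.008]]
tw c [ 0.4209 -0.0677  0.0035] [[0.387, -0.029, 0.003], [0.455, -0.106, 0.004]]
tw c [ 0.4203 -0.072   0.0035] [[0.42, -0.072, 0.004]]
bottle base c [0.5297 0.5575 0.    ] [[0.53, 0.558, 0.0]]
bottle top c [0.5018 0.4341 0.109 ] [[0.502, 0.434, 0.109]]
gel top c [0.6459 0.3713 0.081 ] [[0.646, 0.371, 0.081]]
```

Emit:
{"fn": "play_rows", "kwargs": {
  "commands": "0 -0.9 -0.2 0 0 -0.2;0 -0.9 -0.2 0 0 -0.2;0 -0.9 -0.2 0 0 -0.2;0 -0.9 -0.2 0 0 -0.2;0 -0.9 -0.2 0 0 -0.2;0 -0.9 -0.2 0 0 -0.2;0 -0.9 -0.2 0 0 -0.2;0 -0.9 -0.2 0 0 -0.2;0.1 -0.9 -0.6 0 0 -0.2;0.1 -0.9 -0.6 0 0 -0.2;0.2 -0.9 -0.6 0 0 -0.2;0.2 -0.9 -0.6 0 0 -0.2;0.2 -0.8 -0.6 0 0 -0.3;0.15 -0.8 -0.6 0 0 -0.3;0 0 0 0 0 0;0 0 0 0 0 0"
}}

```text
time_s: 2.9
tcp_pos: [0.42, -0.0654, 0.126]
ee_rot: [[0.662, -0.749, -0.001], [-0.749, -0.662, -0.0], [-0.001, 0.001, -1.0]]
wrist_force: [0.1, -0.0, 0.3]
gripper_width: 0.512
gripper_force: 0.0
```

```bash
python3 - <<'E'
from h import *
p,d,i=snap('wrist',2)
o=-i['R'].T@i['t'];print(o)
for w in [(.386,-.03),(.455,-.108)]:print(proj(i,[*w,.0035],True))
cv2.imwrite('pics/w2.png',p)
E
```

```text
[ 0.47325377 -0.12531167  0.28836615]
[256.21964451 225.46984283]
[256.43514095 124.96278613]
```

View pics/w2.png

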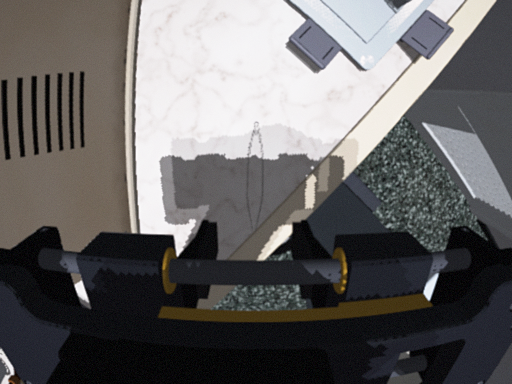

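The tweezers run from (256,122) to (255,230), lined up between the fingers, with the lid at upper right.

Emit:
{"fn": "play_rows", "kwargs": {
  "commands": "0 -0.05 -0.8 0 0 0;0 -0.05 -0.8 0 0 0;0 0 -0.8 0 0 0;0 0 -0.8 0 0 0;0 0 -0.6 0 0 0;0 0 -0.25 0 0 0;0 0 0 0 0 0"
}}

```text
time_s: 3.65
tcp_pos: [0.4202, -0.0678, 0.0049]
ee_rot: [[0.664, -0.748, -0.001], [-0.748, -0.664, -0.0], [-0.0, 0.001, -1.0]]
wrist_force: [0.4, 0.5, 0.0]
gripper_width: 0.517
gripper_force: 0.0
```

Emit:
{"fn": "play_rows", "kwargs": {
  "commands": "0 0 0 0 0 0;0 0 0 0 0 0;0 0 0 0 0 0;0 0 0 0 0 0;0 0 0 0 0 0;0 0 0 0 0 0",
  "grip": 0
}}

```text
time_s: 4.25
tcp_pos: [0.4203, -0.0685, 0.0054]
ee_rot: [[0.662, -0.749, 0.001], [-0.749, -0.662, 0.0], [0.0, -0.001, -1.0]]
wrist_force: [-0.4, 0.7, 3.6]
gripper_width: 0.167
gripper_force: 30.0
```

Emit:
{"fn": "play_rows", "kwargs": {
  "commands": "0 0 0.7 0 0 0;0 0 1 0 0 0;-0.3 0.8 1 0 0 0;-0.3 0.8 1 0 0 0;-0.3 0.8 1 0 0 0;-0.3 0.8 1 0 0 0;-0.1 1 0.2 0 0 -0.3;-0.1 1 0.2 0 0 -0.3;-0.1 1 0.2 0 0 -0.3;-0.1 1 0.2 0 0 -0.3;0.4 1 0 0 0 -0.4;0.4 1 0 0 0 -0.4;0.4 1 0 0 0 -0.4;0.4 1 0 0 0 -0.4;0.5 0.9 0 0 0 -0.4;0 0 0 0 0 -0.4;0 0 0 0 0 -0.4;0 0 0 0 0 0;0 0 0 0 0 0"
}}

```text
time_s: 6.15
tcp_pos: [0.4348, 0.2941, 0.1998]
ee_rot: [[0.125, -0.992, -0.0], [-0.992, -0.125, -0.0], [0.0, 0.001, -1.0]]
wrist_force: [0.3, -0.2, 1.2]
gripper_width: 0.165
gripper_force: 30.0
```

```bash
cat >> h.py <<'E'
def cloud(i,d,fish):
    v,u=np.nonzero(d>0);K=i['mtx'];a=np.stack([(u-K[0,2])/K[0,0],(v-K[1,2])/K[1,1]],1)
    if fish:
        th=np.hypot(a[:,0],a[:,1])+1e-9;a=a/th[:,None]*np.tan(th)[:,None]
    c=np.column_stack([a,np.ones(len(a))])*d[v,u][:,None]
    return (c-i['t'])@np.array(i['R']),u,v
def rect(P,m,c,rad):
    q=P[m&(np.hypot(P[:,0]-c[0],P[:,1]-c[1])<rad)][:,:2]*1000
    return len(q),cv2.minAreaRect(q.astype(np.float32)),q
E
python3 - <<'E'
from h import *
for n,tag in [('wrist',3),('top',3),('side',3)]:
    p,d,i=snap(n,tag)
    P,u,v=cloud(i,d,n=='wrist')
    N,R,q=rect(P,(P[:,2]>.052)&(P[:,2]<.072),(.438,.2975),.11);print(n,N,R)
    m=(P[:,2]<.072)&(P[:,2]>.052)&(np.hypot(P[:,0]-.438,P[:,1]-.2975)<.11);print(np.median(P[m,2]))
p,d,i=load('pics/wrist1.npz');P,u,v=cloud(i,d,True)
N,R,q=rect(P,(P[:,2]>.052)&(P[:,2]<.072),(.438,.2975),.11);print('w1',N,R)
print('exts',[np.percentile(q@np.array([np.cos(a),np.sin(a)]),[.5,99.5]).round(1).tolist() for a in np.radians([7,97])])
cv2.imwrite('pics/w3.png',snap('wrist',3)[0])
E
```

```text
wrist 5293 ((440.54254150390625, 298.08258056640625), (116.3343276977539, 163.6439666748047), 5.572479724884033)
0.0621517704398089
top 172 ((440.3612365722656, 295.00958251953125), (116.5328369140625, 158.79173278808594), 5.478261470794678)
0.06256333423859597
side 736 ((441.4690856933594, 297.44061279296875), (119.01469421386719, 169.535888671875), 5.660350799560547)
0.06004427875031931
w1 4335 ((440.8263854980469, 298.1565856933594), (116.81365203857422, 164.9635009765625), 5.623802185058594)
exts [[415.7, 532.2], [160.3, 324.0]]
```

Emit:
{"fn": "play_rows", "kwargs": {
  "commands": "0.12 0.13 0 0 0 -0.18;0 0 -0.7 0 0 0;0 0 -1 0 0 0;0 0 -1 0 0 0;0 0 -1 0 0 0;0 0 -1 0 0 0;0 0 -0.7 0 0 0;0 0 -0.5 0 0 0;0 0 -0.25 0 0 0;0 0 0 0 0 0"
}}

```text
time_s: 7.35
tcp_pos: [0.4385, 0.2981, 0.0147]
ee_rot: [[0.096, -0.995, -0.001], [-0.995, -0.096, -0.002], [0.001, 0.001, -1.0]]
wrist_force: [0.4, 0.5, 0.0]
gripper_width: 0.162
gripper_force: 30.0
```

Emit:
{"fn": "play_rows", "kwargs": {
  "commands": "0 0 0 0 0 0;0 0 0 0 0 0;0 0 0 0 0 0;0 0 0.3 0 0 0;0 0 0.6 0 0 0;0 0 1 0 0 0;0 0 1 0 0 0;0 0 1 0 0 0;0 0 1 0 0 0;0 0 1 0 0 0;0 0 1 0 0 0;0 0 0 0 0 0",
  "grip": 22
}}

```text
time_s: 8.55
tcp_pos: [0.4406, 0.3, 0.2286]
ee_rot: [[0.098, -0.995, 0.008], [-0.995, -0.098, 0.008], [-0.007, -0.009, -1.0]]
wrist_force: [0.6, 0.6, 1.8]
gripper_width: 0.255
gripper_force: 0.0
```

```bash
python3 - <<'E'
from h import *
p,d,i=snap('wrist',4)
cc=proj(i,[.4406,.2981,.03],True);print(cc)
x,y=[int(c) for c in cc];c=p[max(0,y-110):y+110,max(0,x-130):x+130]
cv2.imwrite('pics/w4.png',cv2.resize(c,None,fx=2.5,fy=2.5))
p,d,i=snap('top',4);P,u,v=cloud(i,d,False)
# lid
N,R,q=rect(P,(P[:,2]>.009)&(P[:,2]<.018),(.469,-.298),.1);print('top lid',N,R)
E
```

```text
[255.70843784 161.33685765]
top lid 563 ((467.22076416015625, -296.66143798828125), (170.46873474121094, 187.9586944580078), 35.64080047607422)
```

View pics/w4.png

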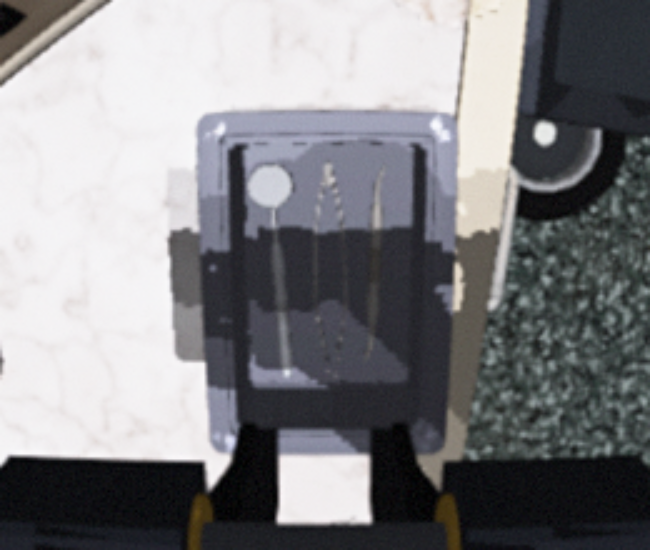

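The tweezers lie flat on the box floor between the mirror and the excavator (crop column 330). Next is the lid.

Emit:
{"fn": "play_rows", "kwargs": {
  "commands": "-0.35 -1 0 0 0 0.58;-0.35 -1 0 0 0 0.58;-0.35 -1 0 0 0 0.58;-0.35 -1 0 0 0 0.58;-0.35 -1 0 0 0 0.58;-0.35 -1 0 0 0 0.58;0 -1 0 0 0 0.58;0 -1 0 0 0 0.58;0 -1 0 0 0 0.58;0 -1 0 0 0 0.58;0.25 -1 -0.1 0 0 0.58;0.25 -1 -0.1 0 0 0.58;0.25 -1 -0.1 0 0 0.58;0.25 -1 -0.1 0 0 0.58;0.25 -1 -0.1 0 0 0.58;0.25 -1 -0.1 0 0 0.58;0.25 -1 -0.1 0 0 0.58;0.25 -1 -0.1 0 0 0;0.25 -0.9 -0.1 0 0 0;0 0 0 0 0 0",
  "grip": 45
}}

```text
time_s: 10.65
tcp_pos: [0.4426, -0.2707, 0.1935]
ee_rot: [[1.0, 0.002, -0.004], [0.002, -1.0, 0.001], [-0.004, -0.001, -1.0]]
wrist_force: [-0.5, 0.1, -0.3]
gripper_width: 0.515
gripper_force: 0.0
```

```bash
python3 - <<'E'
from h import *
from station import r
s=r.sense();print(s['time_s'],s['tcp_pos'],s['joints'])
p,d,i=snap('wrist',5);cv2.imwrite('pics/w5.png',p)
P,u,v=cloud(i,d,True)
near=np.hypot(P[:,0]-.468,P[:,1]+.297)<.13
print('hist',np.histogram(P[near,2],bins=np.arange(-.005,.07,.003)))
m=near&(P[:,2]>.011)&(P[:,2]<.017);print('plate z',np.median(P[m,2]))
img=np.zeros(d.shape,np.uint8);img[v[m],u[m]]=255
img=cv2.morphologyEx(img,cv2.MORPH_OPEN,np.ones((5,5)))
n,lab,st,ce=cv2.connectedComponentsWithStats(img);k=1+np.argmax(st[1:,4]);print(st[k])
mm=lab[v,u]==k
print(cv2.minAreaRect((P[mm&m][:,:2]*1000).astype(np.float32)))
g=near&(P[:,2]>.04)&(P[:,2]<.056);print('grip',g.sum(),np.median(P[g,2]),cv2.minAreaRect((P[g][:,:2]*1000).astype(np.float32)))
E
```

```text
10.65 [ 0.44261836 -0.2706812   0.19346547] [-1.35042785e+01  1.32270301e+01 -1.67272296e+01  8.22573832e-03
 -6.02577684e+01  1.03593429e+02]
hist (array([  130, 13970,  1336,     0,     4,   481,  8502,  4543,  1065,
         635,   376,   230,   114,     1,     2,     3,    46,   510,
         341,     0,     0,     0,     0,     0,     0]), array([-0.005, -0.002,  0.001,  0.004,  0.007,  0.01 ,  0.013,  0.016,
        0.019,  0.022,  0.025,  0.028,  0.031,  0.034,  0.037,  0.04 ,
        0.043,  0.046,  0.049,  0.052,  0.055,  0.058,  0.061,  0.064,
        0.067,  0.07 ]))
plate z 0.014954524749309426
[ 208   91  142  105 7649]
((470.3227844238281, -299.44781494140625), (123.79112243652344, 169.29983520507812), 1.278743863105774)
grip 900 0.04868772159528205 ((468.01092529296875, -297.6086730957031), (65.9466552734375, 16.000789642333984), 0.8084539771080017)
```

View pics/w5.png

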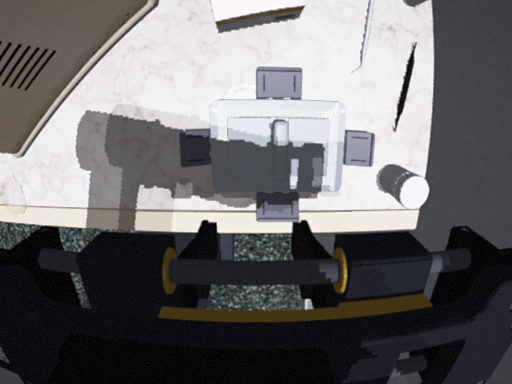

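The wrist view shows the lid with its grip bar at (279,150), its four clips spread out and the powder jar at (407,188). The depth gives the grip centre as (0.4680,-0.2976) and its yaw as 0.8°.

Emit:
{"fn": "play_rows", "kwargs": {
  "commands": "0.4 -0.4 -0.3 0 0 0.08;0.45 -0.5 -0.6 0 0 0;0 0 -1 0 0 0;0 0 -1 0 0 0;0 0 -1 0 0 0;0 0 -0.8 0 0 0;0 0 -0.6 0 0 0;0 0 -0.28 0 0 0;0 0 0 0 0 0"
}}

```text
time_s: 11.6
tcp_pos: [0.4676, -0.2947, 0.0271]
ee_rot: [[1.0, 0.018, -0.003], [0.018, -1.0, 0.001], [-0.003, -0.001, -1.0]]
wrist_force: [-0.6, 0.1, 0.6]
gripper_width: 0.512
gripper_force: 0.0
```

Emit:
{"fn": "play_rows", "kwargs": {
  "commands": "0 0 0 0 0 0;0 0 0 0 0 0;0 0 0 0 0 0;0 0 0 0 0 0;0 0 0 0 0 0",
  "grip": 0
}}

```text
time_s: 12.1
tcp_pos: [0.4692, -0.2962, 0.0289]
ee_rot: [[1.0, 0.017, 0.002], [0.017, -1.0, -0.001], [0.002, 0.001, -1.0]]
wrist_force: [-0.4, -1.0, 2.4]
gripper_width: 0.181
gripper_force: 30.0
```

Emit:
{"fn": "play_rows", "kwargs": {
  "commands": "0 0 0.3 0 0 0;0 0 0.6 0 0 0;0 0 1 0 0 0;0 0 1 0 0 0;-0.2 0 1 0 0 0;-0.5 0.4 1 0 0 0;-0.7 0.6 1 0 0 0;-0.7 0.8 1 0 0 0;-0.6 0.9 1 0 0 0;-0.3 1 1 0 0 0;0 1 0.5 0 0 0;0 1 0 0 0 0;0 1 0 0 0 0;0 1 0 0 0 0;0 1 0 0 0 0;0 1 0 0 0 0;0 1 0 0 0 0;0 1 0 0 0 0;0 1 0 0 0 0;0 1 0 0 0 0"
}}

```text
time_s: 14.1
tcp_pos: [0.3771, 0.1161, 0.3096]
ee_rot: [[1.0, 0.017, -0.002], [0.017, -1.0, -0.0], [-0.002, 0.0, -1.0]]
wrist_force: [0.8, -0.3, -3.3]
gripper_width: 0.181
gripper_force: 30.0
```

Emit:
{"fn": "play_rows", "kwargs": {
  "commands": "0.3 1 0 0 0 0.06;0.3 1 0 0 0 0.06;0.3 1 0 0 0 0.06;0.3 1 0 0 0 0.06;0.3 0.8 -0.4 0 0 0.06;0.3 0.5 -0.6 0 0 0.06;0.2 0.2 -0.6 0 0 0.06;0.1 0 -0.4 0 0 0.06;0 0 0 0 0 0;0 0 0 0 0 0"
}}

```text
time_s: 15.1
tcp_pos: [0.4414, 0.2797, 0.2505]
ee_rot: [[0.996, 0.089, -0.0], [0.089, -0.996, -0.0], [-0.0, 0.0, -1.0]]
wrist_force: [0.6, -0.0, -2.7]
gripper_width: 0.177
gripper_force: 30.0
```

```bash
python3 - <<'E'
from station import r
import numpy as np
s=r.sense();print(s['time_s'],s['tcp_pos'],s['joints'],np.degrees(np.arctan2(s['ee_rot'][1][0],s['ee_rot'][0][0])))
E
```

```text
15.1 [0.44144863 0.27971238 0.25051699] [ 5.01710730e+01  1.08894503e+01 -1.11649655e+01  1.20862633e-02
 -6.79664687e+01  4.49080803e+01] 5.0836880731826115
```

Emit:
{"fn": "play_rows", "kwargs": {
  "commands": "0 0.3 -0.3 0 0 0.06;0 0.31 -0.8 0 0 0;0 0 -1 0 0 0;0 0 -1 0 0 0;0 0 -0.8 0 0 0;0 0 -0.5 0 0 0;0 0 -0.1 0 0 0;0 0 0 0 0 0;0 0 0 0 0 0"
}}

```text
time_s: 16.0
tcp_pos: [0.4424, 0.2996, 0.1165]
ee_rot: [[0.995, 0.099, 0.002], [0.099, -0.995, 0.002], [0.002, -0.002, -1.0]]
wrist_force: [0.2, -0.2, -2.6]
gripper_width: 0.179
gripper_force: 30.0
```

```bash
python3 - <<'E'
from h import *
from station import r
s=r.sense();z=s['tcp_pos'][2];print(s['tcp_pos'])
for n in ['wrist','top','side']:
    p,d,i=snap(n,6);P,u,v=cloud(i,d,n=='wrist')
    hsv=cv2.cvtColor(p,cv2.COLOR_BGR2HSV)
    near=(np.hypot(P[:,0]-.4406,P[:,1]-.298)<.13)
    zp=z-.028+.014
    m=near&(abs(P[:,2]-zp)<.006)
    print(n,'plate z',np.median(P[m,2]) if m.sum() else 0, zp,m.sum(),'V pct',np.percentile(hsv[v[m],u[m],2],[5,25,50,75,95]) if m.sum() else 0)
    b=near&(abs(P[:,2]-.062)<.005);print(' rim',b.sum())
p,d,i=load('pics/wrist6.npz');c=cv2.resize(p,None,fx=1.5,fy=1.5);cv2.imwrite('pics/w6.png',c)
E
```

```text
[0.4423644  0.29957852 0.11654585]
wrist plate z 0.10330779040656352 0.10254584606686915 28155 V pct [ 65.  81. 134. 208. 236.]
 rim 1348
top plate z 0.1024890039093173 0.10254584606686915 353 V pct [ 83.4  91.  103.  166.  233.4]
 rim 45
side plate z 0.10173887008990345 0.10254584606686915 1254 V pct [ 66.   78.   82.5 152.  226. ]
 rim 282
```

View pics/w6.png

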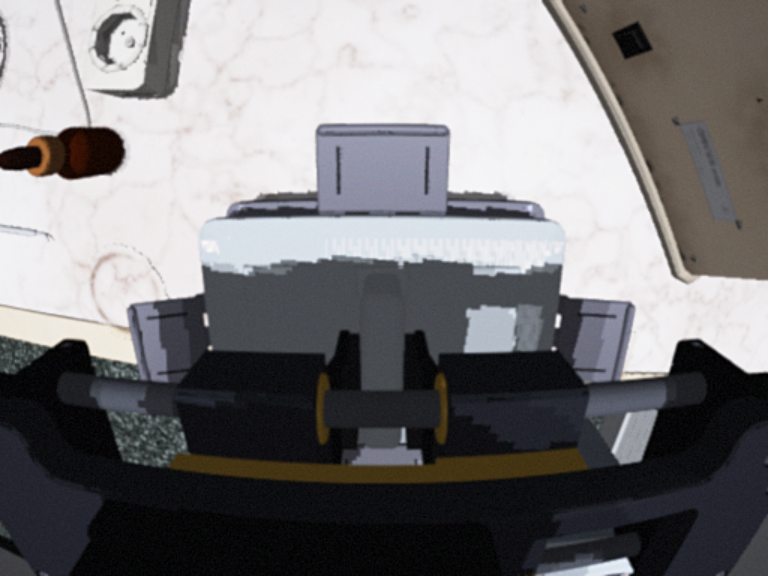

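The lid is held level over the box. Its front edge runs (203,222)-(563,222) in this 1.5x picture, with all the clips open. The bottle at (65,155) is clear.

```bash
cat > lidm.py <<'E'
from h import *
def lid(tag,zp,c=(.4406,.2981),yaw=5.6,tol=.007):
    a=np.radians(yaw);E=np.array([[np.cos(a),np.sin(a)],[-np.sin(a),np.cos(a)]])
    for n in ['wrist','top','side']:
        p,d,i=load(f'pics/{n}{tag}.npz');P,u,v=cloud(i,d,n=='wrist')
        Q=(P[:,:2]-c)@E.T*1000
        m=(abs(P[:,2]-zp)<tol)&(abs(Q[:,0])<70)&(abs(Q[:,1])<95);Q=Q[m];Z=P[m,2]
        out={}
        def edge(name,ax,sg,bins,half=6):
            t=[]
            for b in bins:
                s=abs(Q[:,1-ax]-b)<half
                if s.sum()>4:t.append((b,sg*np.percentile(sg*Q[s,ax],98)))
            if len(t)>1:
                t=np.array(t);out[name]=(t[:,1].round(1).tolist())
        edge('+x',0,1,[-65,-50,-36,36,50,65]);edge('-x',0,-1,[-65,-50,-36,36,50,65])
        edge('+y',1,1,[-45,-32,32,45]);edge('-y',1,-1,[-45,-32,32,45])
        print(n,len(Q),out)
        if len(Q)>50:
            s=(abs(Q[:,0])<52)&(abs(Q[:,1])<76)
            A=np.column_stack([Q[s],np.ones(s.sum())]);w=np.linalg.lstsq(A,Z[s]*1000,rcond=None)[0];print('  plane',np.round([np.degrees(w[0]),np.degrees(w[1]),w[2]],2))
E
python3 -c "
from lidm import *
lid(6,.103)"
```

```text
wrist 24212 {'+x': [55.0, 55.0, 55.1, 55.0, 55.1, 55.0], '-x': [-3.4, -2.3, -2.4, -2.3, -2.5, -3.2], '+y': [13.0, 76.9, 77.0], '-y': [-8.9, -73.2, -72.9]}
  plane [ -1.72   0.26 103.62]
top 349 {'+x': [40.5, 40.3, 41.0, -22.1, -31.1], '-x': [-53.1, -52.0, -53.5, -53.5, -53.5], '+y': [59.3, 46.9, -38.6, -38.9], '-y': [-73.2, -75.6, -59.7, -61.9]}
  plane [ 5.000e-01 -2.000e-02  1.027e+02]
side 1140 {'+x': [56.6, 55.8, 55.4, 55.7, 54.1, 56.0], '-x': [7.6, 7.2, 6.7, -50.6, -49.6, -52.0], '+y': [80.2, 81.9, 79.8, 79.7], '-y': [11.3, 13.2, -73.0, -73.2]}
  plane [ -0.21  -0.11 101.55]
```

```bash
sed -i 's/Q\[s,ax\],98/Q[s,ax],99.9/' lidm.py; python3 -c "
from lidm import *
lid(6,.103)"; python3 - <<'E'
from h import *
# box rim with same method for reference, wrist3
a=np.radians(5.6);E=np.array([[np.cos(a),np.sin(a)],[-np.sin(a),np.cos(a)]])
for t in ['1','3','4']:
    p,d,i=load(f'pics/wrist{t}.npz');P,u,v=cloud(i,d,True);Q=(P[:,:2]-(.4406,.2981))@E.T*1000
    m=(abs(P[:,2]-.062)<.004)&(abs(Q[:,0])<70)&(abs(Q[:,1])<95);Q=Q[m]
    o=[]
    for ax,sg,b in [(0,1,50),(0,1,-50),(0,-1,50),(0,-1,-50),(1,1,35),(1,1,-35),(1,-1,35),(1,-1,-35)]:
        s=abs(Q[:,1-ax]-b)<8;o.append(round(sg*np.percentile(sg*Q[s,ax],99.9),1) if s.sum()>10 else None)
    print(t,o)
E
```

```text
wrist 24212 {'+x': [55.5, 55.7, 55.5, 55.6, 55.9, 55.8], '-x': [-4.6, -3.8, -3.6, -3.7, -3.8, -4.9], '+y': [13.0, 80.2, 80.8], '-y': [-8.9, -77.1, -76.5]}
  plane [ -1.72   0.26 103.62]
top 349 {'+x': [41.9, 42.9, 41.5, -21.5, -29.9], '-x': [-54.7, -54.6, -54.2, -54.4, -53.8], '+y': [62.7, 51.5, -38.1, -38.4], '-y': [-76.3, -76.9, -60.0, -62.2]}
  plane [ 5.000e-01 -2.000e-02  1.027e+02]
side 1140 {'+x': [56.6, 56.5, 56.2, 58.8, 56.0, 57.1], '-x': [6.5, 5.8, 6.2, -53.4, -52.2, -54.7], '+y': [81.3, 85.1, 81.7, 81.2], '-y': [6.1, 9.4, -76.8, -78.0]}
  plane [ -0.21  -0.11 101.55]
1 [np.float64(58.1), np.float64(58.5), np.float64(-57.9), np.float64(-58.0), np.float64(82.4), np.float64(81.9), np.float64(-81.9), np.float64(-81.8)]
3 [np.float64(57.5), np.float64(58.1), np.float64(-57.9), np.float64(-58.2), np.float64(73.4), np.float64(65.0), np.float64(-81.8), np.float64(-81.8)]
4 [np.float64(58.2), np.float64(57.8), np.float64(-57.8), np.float64(-57.2), np.float64(68.2), np.float64(75.4), np.float64(-81.9), np.float64(-81.9)]
```

Emit:
{"fn": "play_rows", "kwargs": {
  "commands": "-0.02 -0.066 0 0 0 0;0 0 -0.3 0 0 0;0 0 -0.3 0 0 0;0 0 -0.2 0 0 0;0 0 0 0 0 0;0 0 0 0 0 0"
}}

```text
time_s: 16.75
tcp_pos: [0.441, 0.2966, 0.0908]
ee_rot: [[0.995, 0.098, -0.0], [0.098, -0.995, -0.001], [-0.001, 0.001, -1.0]]
wrist_force: [0.7, -0.1, -3.2]
gripper_width: 0.178
gripper_force: 30.0
```

```bash
python3 - <<'E'
from h import *
from station import r
from lidm import lid
print(r.sense()['tcp_pos'])
for n in ['wrist','top','side']:snap(n,7)
lid(7,.079)
E
```

```text
[0.44099114 0.29655209 0.09075046]
wrist 24443 {'+x': [53.7, 53.9, 53.7, 54.0, 54.2, 54.2], '-x': [-6.4, -5.7, -5.3, -5.4, -5.6, -6.2], '+y': [10.1, 77.4, 77.7], '-y': [-11.8, -79.9, -79.5]}
  plane [-1.930e+00  4.000e-02  7.782e+01]
top 309 {'+x': [36.8, 42.6, 25.2, -22.7, -31.9], '-x': [-56.2, -56.0, -55.2, -55.8, -56.1], '+y': [57.0, 45.8, -43.1, -43.3], '-y': [-78.2, -78.6, -65.6, -58.3]}
  plane [-2.30e-01 -6.00e-02  7.77e+01]
side 1055 {'+x': [54.9, 55.0, 59.5, 54.8, 56.6, 55.7], '-x': [6.1, 4.1, 8.5, -54.7, -54.2, -54.4], '+y': [82.5, 79.7, 78.0, 78.8], '-y': [12.3, 12.0, -82.5, -79.1]}
  plane [-0.25 -0.09 76.69]
```

Emit:
{"fn": "play_rows", "kwargs": {
  "commands": "0.02 0.03 0 0 0 0;0 0 -0.06 0 0 0;0 0 -0.06 0 0 0;0 0 -0.06 0 0 0;0 0 -0.06 0 0 0;0 0 0 0 0 0"
}}

```text
time_s: 17.5
tcp_pos: [0.4414, 0.2973, 0.0836]
ee_rot: [[0.995, 0.098, -0.001], [0.098, -0.995, -0.001], [-0.001, 0.001, -1.0]]
wrist_force: [-0.2, 0.8, -3.5]
gripper_width: 0.182
gripper_force: 30.0
```

```bash
python3 - <<'E'
from h import *
from station import r
from lidm import lid
print(r.sense()['tcp_pos'])
for n in ['wrist','side']:snap(n,7)
lid(7,.072)
E
```

```text
[0.44139398 0.2973364  0.08356621]
wrist 24350 {'+x': [54.2, 54.4, 54.2, 54.5, 54.8, 54.7], '-x': [-5.8, -5.2, -4.9, -4.8, -5.1, -5.9], '+y': [10.8, 78.2, 78.4], '-y': [-11.0, -79.1, -78.8]}
  plane [-1.930e+00  6.000e-02  7.064e+01]
top 255 {'+x': [39.7, 42.6, 36.9, -22.8, -31.9], '-x': [-55.5, -56.4, -56.2, -58.9, -57.8], '+y': [57.2, 44.3, -41.3, -43.3], '-y': [-78.2, -78.8, -65.5, -61.9]}
  plane [-0.19 -0.68 74.27]
side 1032 {'+x': [54.9, 56.0, 54.2, 55.3, 55.1, 55.4], '-x': [5.4, 6.8, 6.0, -53.1, -53.3, -53.5], '+y': [78.8, 78.5, 82.7, 79.9], '-y': [9.9, 9.5, -78.3, -79.7]}
  plane [-0.12 -0.2  69.25]
```

Emit:
{"fn": "play_rows", "kwargs": {
  "commands": "0.01 0 -0.05 0 0 0;0 0 -0.05 0 0 0;0 0 -0.04 0 0 0;0 0 0 0 0 0"
}}

```text
time_s: 18.0
tcp_pos: [0.4421, 0.2977, 0.0828]
ee_rot: [[0.995, 0.099, 0.001], [0.099, -0.995, 0.0], [0.001, -0.0, -1.0]]
wrist_force: [-7.2, -2.6, 15.0]
gripper_width: 0.181
gripper_force: 30.0
```

Emit:
{"fn": "play_rows", "kwargs": {
  "commands": "0 0 0.08 0 0 0;0 0 0 0 0 0;0 0 0 0 0 0;0 0 0 0 0 0;0 0 0.5 0 0 0;0 0 1 0 0 0;0 0 1 0 0 0;0 0 1 0 0 0;0 0 0.5 0 0 0;0 0 0 0 0 0",
  "grip": 40
}}

```text
time_s: 19.0
tcp_pos: [0.4431, 0.2986, 0.2045]
ee_rot: [[0.995, 0.098, 0.004], [0.098, -0.995, 0.004], [0.004, -0.004, -1.0]]
wrist_force: [0.0, -0.2, 0.1]
gripper_width: 0.46
gripper_force: 0.0
```

```bash
cat > clips.py <<'E'
from h import *
def clips(n,tag,c=(.4406,.2981),yaw=5.6):
    a=np.radians(yaw);E=np.array([[np.cos(a),np.sin(a)],[-np.sin(a),np.cos(a)]])
    p,d,i=load(f'pics/{n}{tag}.npz');P,u,v=cloud(i,d,n=='wrist');Q=np.column_stack([(P[:,:2]-c)@E.T,P[:,2]])*1000
    for nm,ax,sg,h,w in [('long1',0,1,58,20),('long2',0,-1,58,20),('end1',1,1,82,15),('end2',1,-1,82,15)]:
        o=sg*Q[:,ax]-h;z=Q[:,2]-65
        m=(abs(Q[:,1-ax])<w)&(o>5)&(o<40)&(z>-40)&(z<40)&(np.hypot(o,z)<39)
        if m.sum()>10:
            ang=np.arctan2(o[m],-z[m]);print(n,nm,m.sum(),'angle',np.percentile(ang,[20,50,80]).round(2))
        else:print(n,nm,m.sum())
E
python3 - <<'E'
from h import *
from station import r
from lidm import lid
from clips import clips
print(r.sense()['tcp_pos'])
for n in ['wrist','top','side']:snap(n,8);clips(n,8)
lid(8,.068)
E
```

```text
[0.44306617 0.2986182  0.20450522]
wrist long1 1178 angle [1.85 1.9  2.05]
wrist long2 829 angle [2.21 2.26 2.38]
wrist end1 721 angle [2.12 2.17 2.28]
wrist end2 716 angle [1.96 2.01 2.15]
top long1 0
top long2 51 angle [2.1  2.27 2.38]
top end1 0
top end2 43 angle [1.81 1.97 2.11]
side long1 96 angle [1.75 1.85 1.95]
side long2 94 angle [2.11 2.22 2.33]
side end1 59 angle [2.05 2.11 2.23]
side end2 77 angle [1.79 1.95 2.11]
wrist 16359 {'+x': [58.2, 57.8, 58.4, 58.3, 58.3, 57.9], '-x': [-54.0, -49.7, -54.6, -55.1, -46.8, -54.5], '+y': [82.1, 82.0, 81.5, 81.9], '-y': [-81.3, -81.4, -81.2, -81.5]}
  plane [-1.10e-01  3.00e-02  6.92e+01]
top 517 {'+x': [55.3, 53.3, 1.1, 6.2, -0.7, -12.8], '-x': [-55.5, -57.0, -56.8, -57.6, -55.6, -55.5], '+y': [79.8, 76.0, -52.5], '-y': [-81.9, -80.4, -63.9]}
  plane [ 0.57  0.33 68.85]
side 1517 {'+x': [60.3, 59.7, 54.9, 56.8, 57.6, 59.2], '-x': [-52.2, -53.4, -53.3, -51.1, -53.9, -53.9], '+y': [80.7, 80.9, 84.0, 82.5], '-y': [-78.7, -79.7, -84.3, -78.0]}
  plane [ 0.18 -0.15 67.86]
```

Emit:
{"fn": "play_rows", "kwargs": {
  "commands": "0.8 0.08 -0.4 0 0 0;0.9 0.08 -0.4 0 0 0;0.8 0.08 -0.6 0 0 0;0 0 -0.9 0 0 0;0 0 -0.8 0 0 0;0 0 -0.4 0 0 0;0 0 -0.4 0 0 0;0 0 -0.4 0 0 0;0 0 -0.4 0 0 0;0 0 -0.4 0 0 0;0 0 -0.4 0 0 0;0 0 -0.3 0 0 0;0 0 0 0 0 0",
  "grip": 0
}}

```text
time_s: 20.45
tcp_pos: [0.5157, 0.3039, 0.0261]
ee_rot: [[0.995, 0.098, -0.003], [0.098, -0.995, -0.002], [-0.003, 0.002, -1.0]]
wrist_force: [-0.5, 0.4, 0.5]
gripper_width: 0.006
gripper_force: 0.0
```

Emit:
{"fn": "play_rows", "kwargs": {
  "commands": "-0.05 -0.005 0 0 0 0;-0.05 -0.005 0 0 0 0;0 0 0 0 0 0"
}}

```text
time_s: 20.75
tcp_pos: [0.5151, 0.3049, 0.0285]
ee_rot: [[0.995, 0.098, 0.003], [0.098, -0.995, 0.002], [0.003, -0.001, -1.0]]
wrist_force: [4.9, 0.1, -2.9]
gripper_width: 0.008
gripper_force: 2.5
```

```bash
python3 - <<'E'
from h import *
from clips import clips
for n in ['wrist','side']:snap(n,9);clips(n,9)
p,d,i=load('pics/side9.npz')
E
```

```text
wrist long1 1363 angle [0.98 1.46 2.37]
wrist long2 0
wrist end1 0
wrist end2 148 angle [2.01 2.11 2.24]
side long1 0
side long2 99 angle [2.1  2.2  2.31]
side end1 59 angle [2.03 2.11 2.21]
side end2 13 angle [1.77 1.9  2.08]
```

Emit:
{"fn": "play_rows", "kwargs": {
  "commands": "-0.05 -0.005 0 0 0 0;-0.05 -0.005 0 0 0 0;0 0 0 0 0 0"
}}

```text
time_s: 21.15
tcp_pos: [0.5147, 0.3054, 0.0292]
ee_rot: [[0.995, 0.099, 0.008], [0.099, -0.995, 0.004], [0.008, -0.003, -1.0]]
wrist_force: [11.6, -1.3, -5.6]
gripper_width: 0.004
gripper_force: 5.7
```

Emit:
{"fn": "play_rows", "kwargs": {
  "commands": "-0.05 -0.005 0 0 0 0;-0.05 -0.005 0 0 0 0;0 0 0 0 0 0"
}}

```text
time_s: 21.45
tcp_pos: [0.5141, 0.3059, 0.0296]
ee_rot: [[0.995, 0.1, 0.012], [0.1, -0.995, 0.007], [0.013, -0.005, -1.0]]
wrist_force: [17.8, -2.2, -8.7]
gripper_width: 0.005
gripper_force: 8.9
```

Emit:
{"fn": "play_rows", "kwargs": {
  "commands": "0.3 0.03 0 0 0 0;0.4 0.04 0 0 0 0;0.2 0 1 0 0 0;0 0 1 0 0 0;0 0 1 0 0 0;0 0 1 0 0 0;-0.7 0 1 0 0 0;-0.9 0 0.7 0 0 0;-0.9 0 0 0 0 0;0 0 0 0 0 0"
}}

```text
time_s: 22.45
tcp_pos: [0.4573, 0.3058, 0.2006]
ee_rot: [[0.995, 0.1, -0.001], [0.1, -0.995, 0.001], [-0.001, -0.001, -1.0]]
wrist_force: [1.1, 0.2, 0.7]
gripper_width: 0.003
gripper_force: 0.0
```

```bash
python3 - <<'E'
from h import *
from station import r
from clips import clips
from lidm import lid
print(r.sense()['tcp_pos'])
for n in ['wrist','side','top']:snap(n,10);clips(n,10)
lid(10,.068)
p,d,i=load('pics/wrist10.npz');P,u,v=cloud(i,d,True)
a=np.radians(5.6);E=np.array([[np.cos(a),np.sin(a)],[-np.sin(a),np.cos(a)]]);Q=(P[:,:2]-(.4406,.2981))@E.T*1000
m=(abs(Q[:,1])<20)&(Q[:,0]>50)&(Q[:,0]<85)
for lo in range(50,85,2):
    s=m&(Q[:,0]>=lo)&(Q[:,0]<lo+2);print(lo,s.sum(),np.percentile(P[s,2]*1000,[10,50,90]).round(1) if s.sum() else '')
E
```

```text
[0.45734218 0.30576874 0.20059912]
wrist long1 36 angle [0.17 0.18 0.18]
wrist long2 0
wrist end1 722 angle [2.1  2.15 2.27]
wrist end2 696 angle [1.97 2.01 2.15]
side long1 20 angle [0.19 0.21 0.62]
side long2 90 angle [2.09 2.19 2.3 ]
side end1 57 angle [2.04 2.11 2.16]
side end2 78 angle [1.83 1.92 2.09]
top long1 0
top long2 55 angle [2.12 2.25 2.34]
top end1 0
top end2 48 angle [1.85 2.08 2.27]
wrist 14228 {'+x': [58.5, 58.1, 57.8, 57.4, 57.5, 57.8], '-x': [-46.9, -46.4, -46.5, -46.3, -46.8, -46.9], '+y': [82.1, 81.8, 82.0, 81.1], '-y': [-81.4, -81.4, -81.1, -81.3]}
  plane [-3.600e-01  5.000e-02  6.927e+01]
top 687 {'+x': [27.6, 57.2, 57.6, 20.1, 21.2, 20.9], '-x': [-56.0, -57.2, -55.8, -57.5, -57.9, -57.0], '+y': [77.5, 77.5, -31.8, -24.7], '-y': [-81.9, -80.4, -69.0, -56.2]}
  plane [ 0.77  0.5  68.96]
side 1495 {'+x': [56.8, 58.0, 58.7, 59.4, 56.1, 56.9], '-x': [-55.3, -54.2, -54.2, -55.0, -53.0, -54.9], '+y': [82.1, 82.5, 82.1, 82.6], '-y': [-82.2, -80.3, -82.4, -79.5]}
  plane [ 0.11 -0.12 67.88]
50 875 [283.3 294.  294.9]
52 927 [281.8 294.  294.9]
54 3338 [277.4 286.5 293.4]
56 71 [61.2 63.3 68.4]
58 89 [61.8 66.  68. ]
60 228 [ 0.3 51.5 65.4]
62 137 [-0.6 32.9 35. ]
64 34 [-0.8  0.1  1. ]
66 66 [-1.2 -0.2  1. ]
68 59 [-1.  -0.2  0.8]
70 39 [-1.1 -0.1  0.7]
72 65 [-1.  -0.2  0.9]
74 43 [-1.4 -0.2  0.6]
76 55 [-1.  -0.2  0.8]
78 66 [-1.  -0.2  1. ]
80 32 [-1.3  0.   1.1]
82 66 [-0.9  0.2  1.2]
84 33 [-1.3  0.1  0.9]
```

Emit:
{"fn": "play_rows", "kwargs": {
  "commands": "-0.8 -0.13 -0.5 0 0 0;-0.8 -0.13 -0.5 0 0 0;-0.8 -0.12 -0.5 0 0 0;-0.68 -0.12 -0.5 0 0 0;0 0 -1 0 0 0;0 0 -0.4 0 0 0;0 0 -0.4 0 0 0;0 0 -0.4 0 0 0;0 0 -0.4 0 0 0;0 0 -0.4 0 0 0;0 0 -0.4 0 0 0;0 0 -0.3 0 0 0;0 0 0 0 0 0"
}}

```text
time_s: 23.9
tcp_pos: [0.3662, 0.2892, 0.026]
ee_rot: [[0.995, 0.096, -0.005], [0.096, -0.995, -0.005], [-0.005, 0.005, -1.0]]
wrist_force: [-5.3, -0.2, -3.2]
gripper_width: 0.004
gripper_force: 2.2
```

Emit:
{"fn": "play_rows", "kwargs": {
  "commands": "0.05 0.005 0 0 0 0;0.05 0.005 0 0 0 0;0.05 0.005 0 0 0 0;0 0 0 0 0 0"
}}

```text
time_s: 24.3
tcp_pos: [0.3676, 0.2883, 0.0259]
ee_rot: [[0.995, 0.095, -0.01], [0.095, -0.995, -0.008], [-0.01, 0.007, -1.0]]
wrist_force: [-18.0, 2.9, 1.0]
gripper_width: 0.007
gripper_force: 8.6
```

Emit:
{"fn": "play_rows", "kwargs": {
  "commands": "-0.3 -0.03 0 0 0 0;-0.3 -0.03 0.2 0 0 0;0 0 1 0 0 0;0 0 1 0 0 0;0 0 1 0 0 0;0 0 1 0 0 0.87;0.3 0 1 0 0 0.87;0.3 -0.3 0.7 0 0 0.87;0.3 -0.3 0 0 0 0.87;0.3 -0.3 0 0 0 0.87;0.3 -0.3 0 0 0 0.87;0.3 -0.3 0 0 0 0.87;0.3 -0.3 0 0 0 0.87;0.3 -0.3 0 0 0 0.87;0.3 -0.3 0 0 0 0.87;0.3 -0.3 0 0 0 0.87;0.3 -0.3 0 0 0 0.87;0 0 0 0 0 0;0 0 0 0 0 0"
}}

```text
time_s: 26.2
tcp_pos: [0.4532, 0.1995, 0.2055]
ee_rot: [[-0.09, 0.996, 0.001], [0.996, 0.09, 0.0], [0.0, 0.001, -1.0]]
wrist_force: [0.4, 0.3, -0.2]
gripper_width: 0.004
gripper_force: 0.0
```

```bash
python3 - <<'E'
from h import *
from station import r
from clips import clips
s=r.sense();R=np.array(s['ee_rot']);print(s['tcp_pos'],np.degrees(np.arctan2(R[1,0],R[0,0])),s['joints'])
for n in ['wrist','side','top']:snap(n,11);clips(n,11)
E
```

```text
[0.45322524 0.1995223  0.20554869] 95.16135636721894 [ 4.25940661e+01  1.01530363e+01 -1.88753044e+01  1.30399830e-02
 -6.09201114e+01  1.42560948e+02]
wrist long1 1
wrist long2 0
wrist end1 0
wrist end2 805 angle [1.96 2.01 2.15]
side long1 37 angle [0.22 0.31 0.85]
side long2 0
side end1 54 angle [2.06 2.12 2.19]
side end2 75 angle [1.83 1.93 2.05]
top long1 0
top long2 0
top end1 1
top end2 0
```

Emit:
{"fn": "play_rows", "kwargs": {
  "commands": "-0.05 0 -0.9 0 0 0;-0.05 0 -1 0 0 0;0 0 -1 0 0 0;0 0 -0.4 0 0 0;0 0 -0.4 0 0 0;0 0 -0.4 0 0 0;0 0 -0.4 0 0 0;0 0 -0.4 0 0 0;0 0 -0.4 0 0 0;0 0 -0.4 0 0 0;0 0 -0.2 0 0 0;0 0 0 0 0 0"
}}

```text
time_s: 27.55
tcp_pos: [0.449, 0.1987, 0.0273]
ee_rot: [[-0.093, 0.996, -0.002], [0.996, 0.093, -0.002], [-0.002, -0.003, -1.0]]
wrist_force: [0.5, -3.7, -1.7]
gripper_width: 0.005
gripper_force: 1.7
```

Emit:
{"fn": "play_rows", "kwargs": {
  "commands": "0 0.05 0 0 0 0;0 0.05 0 0 0 0;0 0.05 0 0 0 0;0 0 0 0 0 0"
}}

```text
time_s: 27.95
tcp_pos: [0.4479, 0.1999, 0.0274]
ee_rot: [[-0.092, 0.996, -0.006], [0.996, 0.092, -0.008], [-0.007, -0.007, -1.0]]
wrist_force: [3.9, -13.4, -2.7]
gripper_width: 0.01
gripper_force: 7.0
```

Emit:
{"fn": "play_rows", "kwargs": {
  "commands": "0 -0.3 0 0 0 0;0 -0.3 0.2 0 0 0;0 0 1 0 0 0;0 0 1 0 0 0;0 0 1 0 0 0;0 0 1 0 0 0;0 0.5 1 0 0 0;-0.1 1 0.7 0 0 0;-0.1 1 0 0 0 0;-0.1 1 0 0 0 0;-0.1 1 0 0 0 0;-0.1 1 0 0 0 0;-0.1 1 0 0 0 0;0 0.6 0 0 0 0;0 0 0 0 0 0;0 0 0 0 0 0"
}}

```text
time_s: 29.55
tcp_pos: [0.4319, 0.399, 0.2054]
ee_rot: [[-0.093, 0.996, -0.0], [0.996, 0.093, 0.0], [0.0, -0.0, -1.0]]
wrist_force: [-0.5, -0.7, -0.1]
gripper_width: 0.005
gripper_force: 0.0
```

```bash
python3 - <<'E'
from h import *
from station import r
from clips import clips
s=r.sense();t=np.array(s['tcp_pos']);a=np.radians(5.6);dd=t[:2]-(.4406,.2981)
print(t,'box frame',dd@[np.cos(a),np.sin(a)],dd@[-np.sin(a),np.cos(a)])
for n in ['wrist','side','top']:snap(n,12);clips(n,12)
E
```

```text
[0.43191858 0.39897533 0.20540544] box frame 0.001203716797386888 0.10124105244913037
wrist long1 0
wrist long2 0
wrist end1 687 angle [2.09 2.13 2.24]
wrist end2 0
side long1 35 angle [0.19 0.27 0.85]
side long2 0
side end1 60 angle [2.04 2.1  2.2 ]
side end2 0
top long1 1
top long2 3
top end1 2
top end2 2
```

Emit:
{"fn": "play_rows", "kwargs": {
  "commands": "0 -0.05 -0.9 0 0 0;0 0 -1 0 0 0;0 0 -1 0 0 0;0 0 -0.4 0 0 0;0 0 -0.4 0 0 0;0 0 -0.4 0 0 0;0 0 -0.4 0 0 0;0 0 -0.4 0 0 0;0 0 -0.4 0 0 0;0 0 -0.4 0 0 0;0 0 -0.2 0 0 0;0 0 0 0 0 0"
}}

```text
time_s: 30.9
tcp_pos: [0.4314, 0.3972, 0.0265]
ee_rot: [[-0.093, 0.996, -0.001], [0.996, 0.093, -0.001], [-0.001, -0.002, -1.0]]
wrist_force: [0.2, 3.0, -1.8]
gripper_width: 0.009
gripper_force: 1.3
```

Emit:
{"fn": "play_rows", "kwargs": {
  "commands": "0 -0.05 0 0 0 0;0 -0.05 0 0 0 0;0 -0.05 0 0 0 0;0 -0.03 0 0 0 0;0 0 0 0 0 0"
}}

```text
time_s: 31.4
tcp_pos: [0.4321, 0.396, 0.0277]
ee_rot: [[-0.093, 0.996, 0.002], [0.996, 0.093, 0.008], [0.007, 0.003, -1.0]]
wrist_force: [-2.1, 11.4, -8.5]
gripper_width: 0.009
gripper_force: 5.7
```

Emit:
{"fn": "play_rows", "kwargs": {
  "commands": "0 0.3 0 0 0 0;0 0.3 0.2 0 0 0;0 0 1 0 0 0;0 0 1 0 0 0;0 0 1 0 0 0;0 0 1 0 0 0;0 -0.5 1 0 0 0;0 -1 1 0 0 0;0 -1 1 0 0 0;0 -1 1 0 0 0;0 -1 0.5 0 0 0;0 -0.6 0 0 0 0;0 0 0 0 0 0;0 0 0 0 0 0"
}}

```text
time_s: 32.8
tcp_pos: [0.4316, 0.2567, 0.2881]
ee_rot: [[-0.092, 0.996, -0.002], [0.996, 0.092, -0.001], [-0.001, -0.002, -1.0]]
wrist_force: [0.2, -0.1, -0.5]
gripper_width: 0.004
gripper_force: 0.0
```

```bash
python3 - <<'E'
from h import *
from station import r
from clips import clips
from lidm import lid
print(r.sense()['tcp_pos'],r.sense()['wrist_force'])
for n in ['wrist','side','top']:snap(n,13);clips(n,13)
lid(13,.068)
a=np.radians(5.6);E=np.array([[np.cos(a),np.sin(a)],[-np.sin(a),np.cos(a)]])
for n in ['wrist','side','top']:
    p,d,i=load(f'pics/{n}13.npz');P,u,v=cloud(i,d,n=='wrist');Q=(P[:,:2]-(.4406,.2981))@E.T*1000
    for nm,ax,sg,h in [('long1',0,1,58),('long2',0,-1,58),('end1',1,1,82),('end2',1,-1,82)]:
        s=(abs(Q[:,1-ax])<18)&(sg*Q[:,ax]>h-4)&(sg*Q[:,ax]<h+35)&(P[:,2]>.02)&(P[:,2]<.08)
        if s.sum():print(n,nm,s.sum(),'max out',(sg*Q[s,ax]).max().round(1),'z there',(P[s,2][np.argmax(sg*Q[s,ax])]*1000).round(1))
p,d,i=load('pics/wrist13.npz');x,y=[int(c) for c in proj(i,[.4406,.2981,.06],True)]
A=cv2.resize(p[max(0,y-100):y+100,max(0,x-130):x+130],(390,300))
p,d,i=load('pics/side13.npz');x,y=[int(c) for c in proj(i,[.4406,.2981,.06])]
B=cv2.resize(p[y-50:y+50,x-65:x+65],(390,300),interpolation=cv2.INTER_CUBIC)
C=cv2.resize(p,None,fx=.75,fy=.75)[:280,:390]
p,d,i=load('pics/top13.npz');D=cv2.resize(p[130:270,170:365],(390,280))
cv2.imwrite('pics/fin.png',np.vstack([np.hstack([A,B]),np.hstack([np.pad(C,((0,280-C.shape[0]),(0,390-C.shape[1]),(0,0))),D])]))
E
```

```text
[0.4316135  0.25667746 0.28813816] [ 0.18451855 -0.08842147 -0.5262347 ]
wrist long1 2
wrist long2 0
wrist end1 0
wrist end2 0
side long1 31 angle [0.19 0.22 0.74]
side long2 0
side end1 21 angle [0.19 0.28 0.81]
side end2 1
top long1 0
top long2 3
top end1 0
top end2 4
wrist 10304 {'+x': [57.6, 57.9, 57.6, 58.3, 57.1, 58.2], '-x': [-57.4, -56.9, -56.5, -57.4, -57.2, -58.2], '+y': [82.3, 81.9, 82.1, 81.2], '-y': [-81.6, -78.7, -80.6, -80.6]}
  plane [7.000e-02 5.000e-02 6.921e+01]
top 120 {'+y': [48.6, 35.5, -75.2], '-y': [-80.3, -80.6, -80.9]}
  plane [-6.000e-02 -7.800e-01  6.845e+01]
side 1421 {'+x': [56.9, 56.1, 60.3, 57.5, 59.4, 59.1], '-x': [-53.5, -55.9, -56.6, -55.7, -53.4, -54.1], '+y': [83.5, 84.0, 81.2, 82.1], '-y': [-81.9, -81.5, -78.9, -80.0]}
  plane [-0.07  0.13 67.88]
wrist long1 160 max out 63.2 z there 64.9
wrist long2 161 max out 62.2 z there 64.2
wrist end1 167 max out 85.5 z there 64.1
wrist end2 135 max out 85.6 z there 64.1
side long1 73 max out 65.2 z there 58.5
side long2 15 max out 62.4 z there 58.6
side end1 123 max out 90.6 z there 35.5
side end2 18 max out 92.6 z there 55.8
top long2 21 max out 64.0 z there 31.9
top end2 20 max out 88.7 z there 41.4
```

View pics/fin.png

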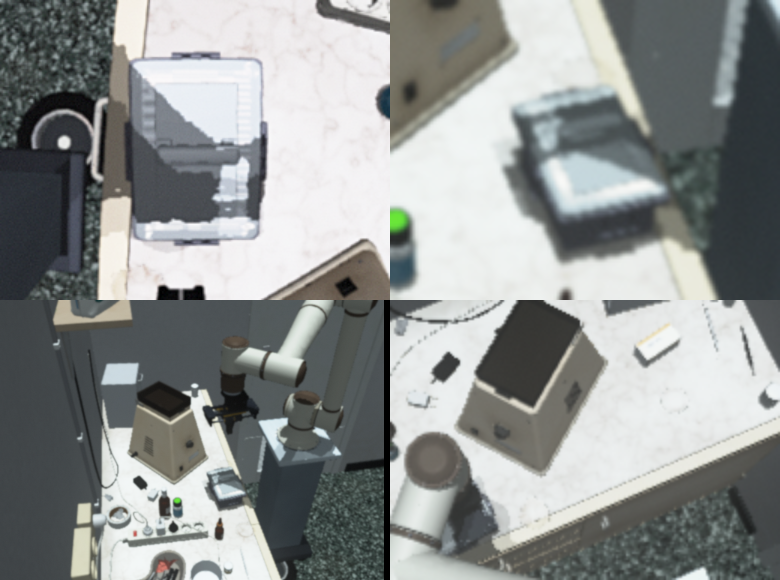

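The lid sits flat on the box with all four clips down against the walls, and the bottle, jars and carton have not moved. I'm handing the job in.

```bash
python3 -c "
from station import r
print(r.finish_job())"
```

```text
the job is handed in; nothing more can be done
None
```

Job handed in at about 33 s: the tweezers are in the box, the lid sits flat on the rim, all four clips measured fully down, and the bottle, jars and carton were left untouched.

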